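# Correct a wrongly picked kit

### The job

The kit between the two dividers of the blue shelf should have one of each of the three kinds of part, but it was picked wrongly: one kind is there twice and another is missing. Take one of the doubled parts out and stand it upright in the steel returns tray, then stand a spare of the missing kind from the shelf's end sections upright on the freed place, centred in its white circle so that the row is neat. Set the parts down gently, tip nothing over, and leave all the other parts and the things on the bench where they are.

Things in the scene. Friction and masses are not known exactly. Their poses are not given: they have to be found in the camera images.
- cartridge_1: Spring cartridge, slim and tall: black plastic foot 50 mm across, 26 mm high, then a steel coil spring 40 mm across, then a plain round black cap 46 mm across from 70 to 108 mm height (grip here); 110 mm tall, about 0.25 kg. One of two alike, in the kit or among the spares at the start. Loose, upright, round about its z axis; origin at the centre of its underside.
- cartridge_2: Spring cartridge, slim and tall: black plastic foot 50 mm across, 26 mm high, then a steel coil spring 40 mm across, then a plain round black cap 46 mm across from 70 to 108 mm height (grip here); 110 mm tall, about 0.25 kg. One of two alike, in the kit or among the spares at the start. Loose, upright, round about its z axis; origin at the centre of its underside.
- buffer_1: Bellows buffer, ribbed black rubber: two fat rings 62 and 60 mm across up to 49 mm height, then a plain round neck 50 mm across from 53 to 88 mm height (grip here); 90 mm tall, about 0.22 kg. One of two alike, in the kit or among the spares at the start. Loose, upright, round about its z axis; origin at the centre of its underside.
- buffer_2: Bellows buffer, ribbed black rubber: two fat rings 62 and 60 mm across up to 49 mm height, then a plain round neck 50 mm across from 53 to 88 mm height (grip here); 90 mm tall, about 0.22 kg. One of two alike, in the kit or among the spares at the start. Loose, upright, round about its z axis; origin at the centre of its underside.
- bush_1: Flanged bush, low: black plastic flange 68 mm across, 13 mm high, small ribs up to 25 mm height, then a plain round body 44 mm across up to 70 mm height (grip here), steel sleeve on top; 73 mm tall, about 0.28 kg. One of two alike, in the kit or among the spares at the start. Loose, upright, round about its z axis; origin at the centre of its underside.
- bush_2: Flanged bush, low: black plastic flange 68 mm across, 13 mm high, small ribs up to 25 mm height, then a plain round body 44 mm across up to 70 mm height (grip here), steel sleeve on top; 73 mm tall, about 0.28 kg. One of two alike, in the kit or among the spares at the start. Loose, upright, round about its z axis; origin at the centre of its underside.
- shelf: Fixed low blue board, 100 mm deep (x), 800 mm long (y), top 12 mm above the bench; origin at the centre of its underside. Two dividers, 10 mm thick, tops 62 mm above the bench, cross it at y = -160 and +160 mm; between them the kit section, outside them the spares (two at y about 240 and 330 mm, one at about -330 mm).
- place0 (a point): Centre of the kit place at the +y end of the shelf's kit section, on the board's top face, marked by a thin white circle 76 mm across; neighbouring places are 90 mm apart. Axes as the shelf's.
- place1 (a point): Centre of the kit place in the middle of the shelf's kit section, on the board's top face, marked by a thin white circle 76 mm across; neighbouring places are 90 mm apart. Axes as the shelf's.
- place2 (a point): Centre of the kit place at the -y end of the shelf's kit section, on the board's top face, marked by a thin white circle 76 mm across; neighbouring places are 90 mm apart. Axes as the shelf's.
- tray: Fixed open steel returns tray beyond the shelf, 120 mm (its x) by 200 mm (its y), rim 30 mm high, walls and floor 4 mm thick; origin at the centre of its underside. Empty at the start.
- housing: Bystander: black plastic latch housing, an open box with two flat lugs, 190 x 70 mm, 42 mm high, lying on the bench; origin at the centre of its underside.
- oil_bottle: Bystander: grey plastic oil bottle, 64 mm across, 170 mm tall, standing on the bench; origin at the centre of its underside.
- wrench: Bystander: steel wrench, 190 mm long, lying on the bench; origin under its middle.
Things that resemble listed ones, but are neither listed nor needed, are in the scene too. What is shaped like the cartridge_1 but brown or pink is not meant.

How it is judged (in metres and radians):
At the end, for the whole second after the job is handed in: Each of the three kinds stands on one of the three kit places, within 16 mm of its centre; one part stands on the tray's floor; the four parts that need no handling are within 25 mm of where they started; all six are upright within 0.1 rad and at rest ((distance between any of cartridge_1, cartridge_2 and place0 below 0.016 m or distance between any of cartridge_1, cartridge_2 and place1 below 0.016 m or distance between any of cartridge_1, cartridge_2 and place2 below 0.016 m) and (distance between any of buffer_1, buffer_2 and place0 below 0.016 m or distance between any of buffer_1, buffer_2 and place1 below 0.016 m or distance between any of buffer_1, buffer_2 and place2 below 0.016 m) and (distance between any of bush_1, bush_2 and place0 below 0.016 m or distance between any of bush_1, bush_2 and place1 below 0.016 m or distance between any of bush_1, bush_2 and place2 below 0.016 m) and ((x of cartridge_1 in the frame of tray between -0.055 and 0.055 m and y of cartridge_1 in the frame of tray between -0.095 and 0.095 m and z of cartridge_1 in the frame of tray below 0.015 m) or (x of cartridge_2 in the frame of tray between -0.055 and 0.055 m and y of cartridge_2 in the frame of tray between -0.095 and 0.095 m and z of cartridge_2 in the frame of tray below 0.015 m) or (x of buffer_1 in the frame of tray between -0.055 and 0.055 m and y of buffer_1 in the frame of tray between -0.095 and 0.095 m and z of buffer_1 in the frame of tray below 0.015 m) or (x of buffer_2 in the frame of tray between -0.055 and 0.055 m and y of buffer_2 in the frame of tray between -0.095 and 0.095 m and z of buffer_2 in the frame of tray below 0.015 m) or (x of bush_1 in the frame of tray between -0.055 and 0.055 m and y of bush_1 in the frame of tray between -0.095 and 0.095 m and z of bush_1 in the frame of tray below 0.015 m) or (x of bush_2 in the frame of tray between -0.055 and 0.055 m and y of bush_2 in the frame of tray between -0.095 and 0.095 m and z of bush_2 in the frame of tray below 0.015 m)) and (distance of each of buffer_1, buffer_2, bush_1, bush_2 from where it was at the start of the episode below 0.025 m or distance of each of cartridge_2, buffer_2, bush_1, bush_2 from where it was at the start of the episode below 0.025 m or distance of each of cartridge_1, buffer_2, bush_1, bush_2 from where it was at the start of the episode below 0.025 m or distance of each of cartridge_1, cartridge_2, bush_1, bush_2 from where it was at the start of the episode below 0.025 m or distance of each of cartridge_1, cartridge_2, buffer_2, bush_2 from where it was at the start of the episode below 0.025 m or distance of each of cartridge_1, cartridge_2, buffer_2, bush_1 from where it was at the start of the episode below 0.025 m or distance of each of cartridge_2, buffer_1, bush_1, bush_2 from where it was at the start of the episode below 0.025 m or distance of each of cartridge_1, buffer_1, bush_1, bush_2 from where it was at the start of the episode below 0.025 m or distance of each of cartridge_1, cartridge_2, buffer_1, bush_2 from where it was at the start of the episode below 0.025 m or distance of each of cartridge_1, cartridge_2, buffer_1, bush_1 from where it was at the start of the episode below 0.025 m or distance of each of cartridge_2, buffer_1, buffer_2, bush_2 from where it was at the start of the episode below 0.025 m or distance of each of cartridge_1, buffer_1, buffer_2, bush_2 from where it was at the start of the episode below 0.025 m or distance of each of cartridge_1, cartridge_2, buffer_1, buffer_2 from where it was at the start of the episode below 0.025 m or distance of each of cartridge_2, buffer_1, buffer_2, bush_1 from where it was at the start of the episode below 0.025 m or distance of each of cartridge_1, buffer_1, buffer_2, bush_1 from where it was at the start of the episode below 0.025 m) and angle between each of cartridge_1, cartridge_2, buffer_1, buffer_2, bush_1, bush_2's own z axis and vertical below 0.1 rad and linear speed of each of cartridge_1, cartridge_2, buffer_1, buffer_2, bush_1, bush_2 below 0.02 m/s); the robot touches nothing.
It fails at once if a kit part or spare is tipped over (more than 0.6 rad from upright) (angle between any of cartridge_1, cartridge_2, buffer_1, buffer_2, bush_1, bush_2's own z axis and vertical above 0.6 rad).
It fails at once if a part is slammed down on the shelf or tray (more than 45 N) (contact force between any of cartridge_1, cartridge_2, buffer_1, buffer_2, bush_1, bush_2 and shelf above 45 N or contact force between any of cartridge_1, cartridge_2, buffer_1, buffer_2, bush_1, bush_2 and tray above 45 N).
It fails at once if the latch housing, oil bottle or wrench is moved more than 30 mm (distance of any of housing, oil_bottle, wrench from where it was at the start of the episode above 0.03 m).
It also fails if it takes over 64 s, if anything falls off the work surface, if the arm or the gripper's body presses on something with over 40 N, if the wrist force passes 120 N, or if a joint passes its speed limit or range.

### The arm

A 6-joint arm with a two-finger parallel gripper is mounted at the origin on the work surface. World frame = base frame: x ahead of the robot, y to its left, z up, the work surface at z = 0. Lengths are in mm, angles in rad, forces in N, time in s.
With the tool pointing down it reaches from about 375 to 925 mm from the base axis. Payload 5.7 kg.
Tool frame: the origin (TCP) lies at the very end of the fingers, on their centre line; the grasp point (between the pads) lies 19 mm behind it; z points along the fingers, y is the line along which they close (so a half turn about z gives the same grasp; the last joint's range is limited). The gripper opens to 85 mm and grips with 20 to 120 N. Pads are 22 mm wide; open, the fingers measure 114 mm over their backs; the gripper's body (76 mm by 85 mm) begins 54 mm behind the grasp point. The pads swing forward as they close: fully open they stand 13 mm farther back than shut.
Start: joints at [1.185, 0.359, 1.51, -0, 1.272, -0.115], TCP at [160.495, 578.104, 231.267] pointing down, gripper open.
Joint ranges: [-2.97, 2.97], [-1.01, 2.36], [0.21, 2.38], [-0.96, 4.11], [0.2, 2.71], [-2.98, 2.98]. Speed limits (rad/s): [2.39, 2.39, 3.14, 3.14, 3.14, 3.14].

### API

Orientations are given as a unit quaternion [w, x, y, z].
In Python, from cell import observe, capture, camera_model, close_job gives the robot as it stands.
- The arm moves only by the shell command python3 -m handwheel 'ROWS' [FORCE]. ROWS is JSON, a list of rows, each an object of numbers: "x", "y", "z": the shift along the tool's x, y, z in cm; "ax", "ay", "az": the turn, a rotation vector about the tool's x, y, z in rad; "grip": the finger opening in cm, from 0 to 8.54. A call has exactly 10 rows; each row is the pose to reach, as a shift and turn from the pose commanded when the call began, along the tool's axes at that moment; what a row does not reach only later rows make up. A row lasts 1/12 s, in which the tool goes at most 41.7 mm and 7.16 degrees, less where a joint would pass 70% of its speed; a pose out of reach is approached as far as the arm can. A call with a gripper value outside its range is refused whole. The fingers move at their own pace and stop on an object; FORCE is the grip in N (left out, the last holds). Time passes only in rows, so rows that repeat a pose let the fingers close, or fill a call up. It gives the time, the measured TCP pose, the force, the opening and the grip force at its end, in the units of the state.
- observe(): the state, without advancing time (a new reading comes with each control period).
- capture(name): name is "scene" or "top" or "wrist"; returns the picture (420x560x3 uint8, red, green, blue); there is no depth.
- camera_model(name): a dict with "camera_matrix" (3x3 intrinsics, pixels), "rvec" (rotation vector, rad) and "tvec" (3), from world to camera coordinates, as OpenCV has them. Camera axes: x right, y down, z forward; pixel columns grow to the right and rows downward; lengths in mm; the calibration is good to about 2 mm. A picture is of the moment at which its call begins: read the wrist's pose just before it. camera_model takes no time and is no camera call; for the wrist camera it gives the pose at the moment of the call.
- close_job(): hands the job in; it is judged then, once.
The state is a dict: "time": time; "joint_pos": joint angles; "joint_velocities": joint speeds; "effort": joint torques, N m; "eef_pos": TCP position; "tool_rot": TCP orientation; "contact_force": force on the tool from outside, world axes, zero at the start; "wrist_torque": the same for the moment, N m; "gripper_width": finger opening in mm; "finger_force": force on a finger pad.
Only numpy, scipy, OpenCV 4.12 (cv2) and the standard library are available. Lean on these libraries where they do the work, as an engineer would, in place of code of your own. Each camera call takes 0.05 s, during which the arm holds its last target. There are 200 camera calls.

## Working session

There is one attempt and no reset: what is moved stays moved. The work goes in short steps, Python scripts to look and compute and a shell command to move; the robot and the scene stay as the last step left them, time stands still between calls to the robot, and variables do not carry over. Pictures are saved under pics/ and viewed, at most 10 in all, crops included, and the job is handed in when it is done.

```bash
mkdir -p pics; cat > h.py <<'E'
import numpy as np,cv2
from cell import observe,capture,camera_model
def save(n,f):
    im=capture(n);cv2.imwrite('pics/'+f,im[:,:,::-1]);return im
def cam(n):
    c=camera_model(n);K=np.array(c['camera_matrix'],float);R=cv2.Rodrigues(np.array(c['rvec'],float))[0];return K,R,np.array(c['tvec'],float).ravel()
def unproj(m,uv,z):
    K,R,t=m;d=R.T@np.linalg.inv(K)@np.array([uv[0],uv[1],1.]);o=-R.T@t
    return o+d*(z-o[2])/d[2]
def proj(m,p):
    K,R,t=m;q=K@(R@np.array(p,float)+t);return q[:2]/q[2]
E
python3 - <<'E'
from h import *
for n in('scene','top'):
    save(n,n+'0.png');m=cam(n);print(n,m[0].tolist(),(-m[1].T@m[2]).round(),m[1].round(2).tolist())
print(observe())
E
```

```text
scene [[496.4330551379151, 0.0, 283.5245761140904], [0.0, 496.4330551379151, 207.6237070754102], [0.0, 0.0, 1.0]] [1335.   96.  923.] [[-0.14, 0.99, -0.0], [0.75, 0.11, -0.65], [-0.65, -0.09, -0.76]]
top [[519.580091251247, 0.0, 280.49882471131525], [0.0, 519.580091251247, 220.54035849630105], [0.0, 0.0, 1.0]] [ 491.  -34. 1262.] [[-0.01, -1.0, -0.0], [-1.0, 0.01, -0.07], [0.07, 0.0, -1.0]]
{'time': 0.1, 'joint_pos': array([ 1.18489598e+00,  3.59452422e-01,  1.51133948e+00,  7.16760969e-06,
        1.27250812e+00, -1.15113353e-01]), 'joint_velocities': array([ 0.00083792, -0.00306402, -0.00382686,  0.00102625,  0.00214636,
        0.00022988]), 'effort': array([ 4.23711781e-04, -5.28651094e+01, -2.79351550e+01,  1.03781329e-05,
        5.01905088e-03, -5.69401720e-06]), 'eef_pos': array([160.27025137, 577.55132131, 230.52025865]), 'tool_rot': array([-2.14940553e-04,  1.34981214e-01,  9.90847790e-01, -8.26184186e-04]), 'contact_force': array([ 0.41749794,  0.47611485, -0.48779842]), 'wrist_torque': array([ 0.05610551, -0.07951387, -0.03683773]), 'finger_force': 0.0, 'gripper_width': 85.53987681752628}
```

View pics/top0.png

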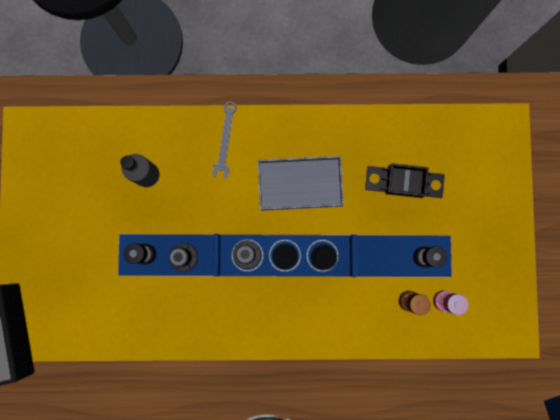

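View pics/scene0.png

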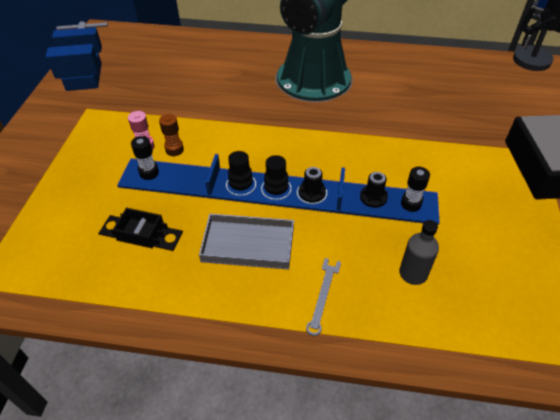

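Top view: the kit is a bush (246,255) and buffers (285,255) and (322,256), so the cartridge is missing. What could be taken for the cartridge: black -y spare (433,257), black +y spare (133,253), brown (415,303), pink (452,302). I choose the black one at (433,257), and the -y buffer at (322,256) to come out. The tray is at about (300,183). Next I'll measure the board and overlay the models on one close crop.

```bash
python3 - <<'E'
from h import *
top=cv2.imread('pics/top0.png');sc=cv2.imread('pics/scene0.png');T=cam('top');S=cam('scene')
hsv=cv2.cvtColor(top,cv2.COLOR_BGR2HSV)
b=cv2.inRange(hsv,(100,120,40),(130,255,255));b[:225]=0;b[285:]=0;b[:,:110]=0;b[:,460:]=0
b=cv2.morphologyEx(b,cv2.MORPH_CLOSE,np.ones((35,35)))
r=cv2.minAreaRect(cv2.findContours(b,0,2)[0][0]);box=cv2.boxPoints(r)
P=np.array([unproj(T,q,12) for q in box]);print(box.round(1).tolist(),P.round(1).tolist())
c=P.mean(0);e=sorted([(np.linalg.norm(P[i]-P[i-1]),i) for i in range(4)]);i=e[-1][1];v=P[i]-P[i-1];v*=np.sign(v[1]);v/=np.linalg.norm(v)
print('shelf',c,v,[round(x[0]) for x in e])
for k in range(3):print('place',k,(c+v*90*(1-k)).round(1))
print('buf top guess',unproj(T,(322,256),102).round(1),'cart',unproj(T,(433,257),122).round(1))
print('tray',np.mean([unproj(T,q,30) for q in((258,160),(340,157),(343,207),(261,210))],0).round(1))
def circ(im,m,cx,cy,z,d,col,s,o):
    pts=np.array([proj(m,(cx+d/2*np.cos(a),cy+d/2*np.sin(a),z)) for a in np.linspace(0,6.3,50)])
    cv2.polylines(im,[((pts+.5-o)*s*8).astype(int)],True,col,1,cv2.LINE_AA,3)
def crop(src,m,x0,y0,x1,y1,s):
    im=cv2.resize(src[y0:y1,x0:x1],None,fx=s,fy=s,interpolation=cv2.INTER_CUBIC);o=np.array([x0,y0]);im=cv2.convertScaleAbs(im,alpha=1.6,beta=20)
    for k in range(3):
        q=c+v*90*(1-k);circ(im,m,q[0],q[1],12,76,(0,255,0),s,o)
    q=c+v*-90;circ(im,m,q[0],q[1],102,50,(0,255,255),s,o)
    q=unproj(T,(433,257),122);circ(im,m,q[0],q[1],120,46,(0,255,255),s,o);circ(im,m,q[0],q[1],12,50,(255,255,0),s,o)
    return im
a=crop(top,T,225,230,460,310,3.4);d=crop(sc,S,115,105,345,205,3.25)
w=799;out=np.zeros((a.shape[0]+d.shape[0],w,3),np.uint8);out[:a.shape[0],:a.shape[1]]=a[:,:w];out[a.shape[0]:,:d.shape[1]]=d[:,:w]
cv2.imwrite('pics/c1.png',out)
E
```

```text
[[119.0, 235.0], [450.0, 235.0], [450.0, 276.0], [119.0, 276.0]] [[550.1, 355.9, 12.0], [545.6, -441.1, 12.0], [447.4, -438.2, 12.0], [451.8, 354.2, 12.0]]
shelf [498.72106726 -42.31935105  12.        ] [ 0.00569941  0.99998376 -0.        ] [98, 98, 792, 797]
place 0 [499.2  47.7  12. ]
place 1 [498.7 -42.3  12. ]
place 2 [ 498.2 -132.3   12. ]
buf top guess [ 496.4 -125.3  102. ] cart [ 492.8 -366.7  122. ]
tray [670.2 -81.6  30. ]
```

View pics/c1.png

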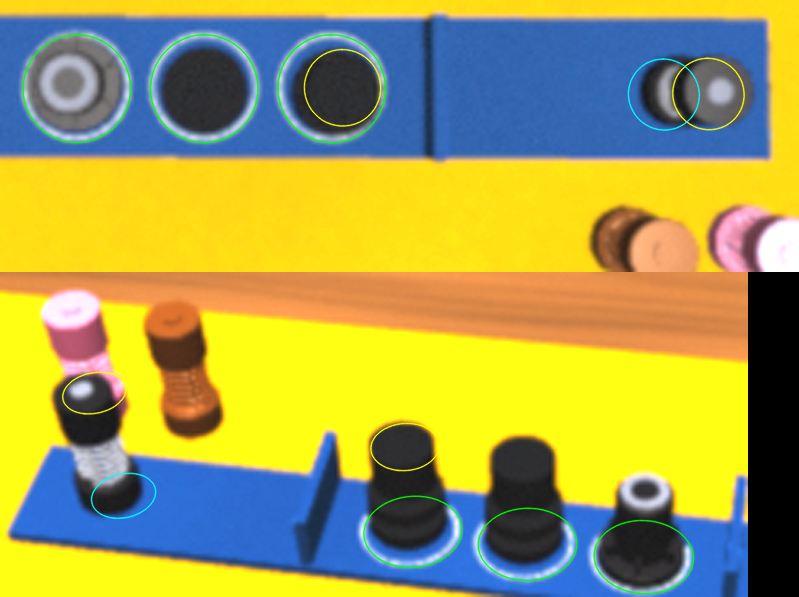

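The crop shows the green place circles on the white rings in both views. The chosen cartridge is black with a steel spring, cap at about (712,90) in the crop. The brown and pink ones lie off the board. I measure the shelf as 98 x 797 mm against 100 x 800 given, so it's consistent. I'll move to above place 2.

```bash
cat >> h.py <<'E'
from scipy.spatial.transform import Rotation as Ro
def rel(p,yaw=0.0057):
    """shift (cm) and turn in tool axes to TCP p, tool down, tool y at world angle yaw"""
    s=observe();q=s['tool_rot'];R=Ro.from_quat(np.r_[q[1:],q[0]])
    y=np.array([np.cos(yaw),np.sin(yaw),0]);z=np.array([0,0,-1.]);G=Ro.from_matrix(np.c_[np.cross(y,z),y,z])
    print('t',round(s['time'],2),'pos',s['eef_pos'].round(1),'F',s['contact_force'].round(1),'w',round(s['gripper_width'],1),'j',s['joint_pos'].round(2))
    print('shift cm',(R.inv().apply(np.array(p)-s['eef_pos'])/10).round(2),'turn',(R.inv()*G).as_rotvec().round(3))
E
python3 -c "
from h import *
rel((498,-132,235))"
```

```text
t 0.1 pos [160.3 577.6 230.5] F [ 0.4  0.5 -0.5] w 85.5 j [ 1.18  0.36  1.51  0.    1.27 -0.12]
shift cm [-51.52 -59.34  -0.36] turn [-2.000e-03  1.000e-03  1.294e+00]
```

```bash
python3 -m handwheel '[{"x":-3.5,"y":-2.4,"az":0.07,"grip":8.5},{"x":-7,"y":-4.9,"az":0.14,"grip":8.5},{"x":-10.5,"y":-7.3,"az":0.21,"grip":8.5},{"x":-14,"y":-9.8,"az":0.28,"grip":8.5},{"x":-17.5,"y":-12.2,"az":0.35,"grip":8.5},{"x":-21,"y":-14.6,"az":0.42,"grip":8.5},{"x":-24.5,"y":-17,"az":0.49,"grip":8.5},{"x":-28,"y":-19.5,"az":0.56,"grip":8.5},{"x":-31.5,"y":-22,"az":0.63,"grip":8.5},{"x":-34,"y":-24,"az":0.7,"grip":8.5}]' 60
python3 -c "
from h import *
rel((498,-132,235))"
```

```text
t 0.1 pos [160.3 577.6 230.5] F [ 0.4  0.5 -0.5] w 85.5 j [ 1.18  0.36  1.51  0.    1.27 -0.12]
shift cm [-51.52 -59.34  -0.36] turn [-2.000e-03  1.000e-03  1.294e+00]invalid input
```

```bash
python3 -m handwheel '[{"x":-3.5,"y":-2.4,"z":0,"ax":0,"ay":0,"az":0.07,"grip":8.5},{"x":-7,"y":-4.9,"z":0,"ax":0,"ay":0,"az":0.14,"grip":8.5},{"x":-10.5,"y":-7.3,"z":0,"ax":0,"ay":0,"az":0.21,"grip":8.5},{"x":-14,"y":-9.8,"z":0,"ax":0,"ay":0,"az":0.28,"grip":8.5},{"x":-17.5,"y":-12.2,"z":0,"ax":0,"ay":0,"az":0.35,"grip":8.5},{"x":-21,"y":-14.6,"z":0,"ax":0,"ay":0,"az":0.42,"grip":8.5},{"x":-24.5,"y":-17,"z":0,"ax":0,"ay":0,"az":0.49,"grip":8.5},{"x":-28,"y":-19.5,"z":0,"ax":0,"ay":0,"az":0.56,"grip":8.5},{"x":-31.5,"y":-22,"z":0,"ax":0,"ay":0,"az":0.63,"grip":8.5},{"x":-34,"y":-24,"z":0,"ax":0,"ay":0,"az":0.7,"grip":8.5}]' 60
python3 -c "
from h import *
rel((498,-132,235))"
```

```text
time: 0.93
eef_pos: [424.9, 254.1, 231.2]
tool_rot: [0.0, 0.468, 0.884, -0.0]
contact_force: [-0.2, 1.4, -0.0]
gripper_width: 84.9
finger_force: 0.0
t 0.93 pos [424.9 254.1 231.2] F [-0.2  1.4 -0. ] w 84.9 j [ 0.4   0.21  1.73 -0.    1.2  -0.2 ]
shift cm [-36.05 -15.64  -0.38] turn [-0.     0.     0.591]
```

```bash
python3 -m handwheel '[{"x":-3.7,"y":-1.6,"z":0,"ax":0,"ay":0,"az":0.06,"grip":8.5},{"x":-7.4,"y":-3.2,"z":0,"ax":0,"ay":0,"az":0.12,"grip":8.5},{"x":-11.1,"y":-4.8,"z":0,"ax":0,"ay":0,"az":0.18,"grip":8.5},{"x":-14.8,"y":-6.4,"z":0,"ax":0,"ay":0,"az":0.24,"grip":8.5},{"x":-18.5,"y":-8,"z":0,"ax":0,"ay":0,"az":0.31,"grip":8.5},{"x":-22.2,"y":-9.6,"z":0,"ax":0,"ay":0,"az":0.37,"grip":8.5},{"x":-25.9,"y":-11.2,"z":0,"ax":0,"ay":0,"az":0.43,"grip":8.5},{"x":-29.6,"y":-12.8,"z":0,"ax":0,"ay":0,"az":0.49,"grip":8.5},{"x":-33.3,"y":-14.4,"z":0,"ax":0,"ay":0,"az":0.55,"grip":8.5},{"x":-36,"y":-15.6,"z":0,"ax":0,"ay":0,"az":0.59,"grip":8.5}]'
python3 - <<'E'
from h import *
rel((498,-132,63))
m=cam('wrist');save('wrist','w1.png');im=cv2.imread('pics/w1.png')
print((-m[1].T@m[2]).round(),m[1].round(2).tolist())
def circ(x,y,z,d,col):
    pts=np.array([proj(m,(x+d/2*np.cos(a),y+d/2*np.sin(a),z)) for a in np.linspace(0,6.3,50)])
    cv2.polylines(im,[((pts+.5)*8).astype(int)],True,col,1,cv2.LINE_AA,3)
im=cv2.convertScaleAbs(im,alpha=1.5,beta=20)
circ(498,-132,12,76,(0,255,0));circ(498,-132,102,50,(0,255,255));circ(498,-42,12,76,(0,255,0))
cv2.imwrite('pics/w1o.png',im)
E
```

```text
time: 1.77
eef_pos: [498.7, -132.6, 231.2]
tool_rot: [0.0, 0.705, 0.709, -0.0]
contact_force: [-0.7, 0.3, 0.9]
gripper_width: 84.9
finger_force: 0.0
t 1.77 pos [ 498.7 -132.6  231.2] F [-0.7  0.3  0.9] w 84.9 j [-0.39  0.24  1.69 -0.    1.21 -0.4 ]
shift cm [ 0.08 -0.07 16.82] turn [ 0.     0.001 -0.   ]
[498. -62. 375.] [[1.0, 0.01, -0.0], [0.01, -0.96, 0.28], [0.0, -0.28, -0.96]]
```

View pics/w1o.png

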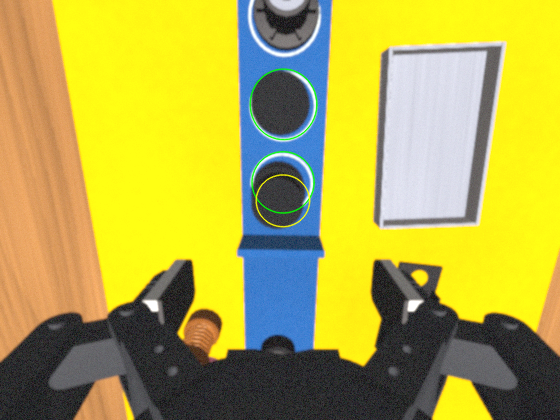

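Wrist view: the green circle sits on the white ring at (283,181), about 1.5 px left of it. The buffer top is at about (282,201), as predicted, and the fingers straddle it in x. Descending.

```bash
python3 -m handwheel '[{"x":0,"y":0.1,"z":2.5,"ax":0,"ay":0,"az":0,"grip":8.5},{"x":0,"y":0.1,"z":5.5,"ax":0,"ay":0,"az":0,"grip":8.5},{"x":0,"y":0.1,"z":8.5,"ax":0,"ay":0,"az":0,"grip":8.5},{"x":0,"y":0.1,"z":11,"ax":0,"ay":0,"az":0,"grip":8.5},{"x":0,"y":0.1,"z":13,"ax":0,"ay":0,"az":0,"grip":8.5},{"x":0,"y":0.1,"z":14.5,"ax":0,"ay":0,"az":0,"grip":8.5},{"x":0,"y":0.1,"z":15.6,"ax":0,"ay":0,"az":0,"grip":8.5},{"x":0,"y":0.1,"z":16.4,"ax":0,"ay":0,"az":0,"grip":8.5},{"x":0,"y":0.1,"z":16.7,"ax":0,"ay":0,"az":0,"grip":8.5},{"x":0,"y":0.1,"z":16.7,"ax":0,"ay":0,"az":0,"grip":8.5}]'
python3 -m handwheel '[{"x":0,"y":0,"z":0,"ax":0,"ay":0,"az":0,"grip":7},{"x":0,"y":0,"z":0,"ax":0,"ay":0,"az":0,"grip":6},{"x":0,"y":0,"z":0,"ax":0,"ay":0,"az":0,"grip":5.5},{"x":0,"y":0,"z":0,"ax":0,"ay":0,"az":0,"grip":5},{"x":0,"y":0,"z":0,"ax":0,"ay":0,"az":0,"grip":4.5},{"x":0,"y":0,"z":0,"ax":0,"ay":0,"az":0,"grip":4},{"x":0,"y":0,"z":0,"ax":0,"ay":0,"az":0,"grip":3.5},{"x":0,"y":0,"z":0,"ax":0,"ay":0,"az":0,"grip":3.5},{"x":0,"y":0,"z":0,"ax":0,"ay":0,"az":0,"grip":3.5},{"x":0,"y":0,"z":0,"ax":0,"ay":0,"az":0,"grip":3.5}]' 40
python3 - <<'E'
from h import *
T=cam('top')
top=cv2.imread('pics/top0.png');g=cv2.inRange(cv2.cvtColor(top,cv2.COLOR_BGR2HSV),(0,0,0),(180,110,255));g[:150]=0;g[218:]=0;g[:,:245]=0;g[:,352:]=0
g=max(cv2.findContours(g,0,2)[0],key=cv2.contourArea);b=cv2.boxPoints(cv2.minAreaRect(g));P=np.array([unproj(T,q,30) for q in b]);print('tray',b.round(1).tolist(),P.round(0).tolist(),P.mean(0))
rel((670,-82,160))
E
```

```text
time: 2.65
eef_pos: [499.0, -129.0, 63.8]
tool_rot: [-0.001, 0.703, 0.711, -0.0]
contact_force: [-0.7, 1.3, 0.5]
gripper_width: 84.6
finger_force: 0.0
time: 3.48
eef_pos: [499.1, -129.3, 65.0]
tool_rot: [0.0, 0.704, 0.711, -0.0]
contact_force: [-3.4, 0.4, 5.8]
gripper_width: 49.0
finger_force: 40.6
tray [[257.29998779296875, 159.5], [340.79998779296875, 155.39999389648438], [343.29998779296875, 205.8000030517578], [259.79998779296875, 210.0]] [[729.0, 22.0, 30.0], [737.0, -179.0, 30.0], [616.0, -183.0, 30.0], [607.0, 16.0, 30.0]] [672.22352609 -81.19684212  30.        ]
t 3.48 pos [ 499.1 -129.3   65. ] F [-3.4  0.4  5.8] w 49.0 j [-0.39  0.46  1.86 -0.    0.82 -0.4 ]
shift cm [ 4.56 17.13 -9.5 ] turn [-0.     0.     0.004]
```

Gripped at 49 mm (neck is 50). The tray measures 121 x 201 mm with its centre at (672,-81), which fits. Lift and carry.

```bash
python3 -m handwheel '[{"x":0,"y":0,"z":-0.8,"ax":0,"ay":0,"az":0,"grip":3.5},{"x":0,"y":0,"z":-2.5,"ax":0,"ay":0,"az":0,"grip":3.5},{"x":0,"y":0,"z":-5,"ax":0,"ay":0,"az":0,"grip":3.5},{"x":0.4,"y":1.5,"z":-7,"ax":0,"ay":0,"az":0,"grip":3.5},{"x":1.2,"y":4.5,"z":-7,"ax":0,"ay":0,"az":0,"grip":3.5},{"x":2.1,"y":8,"z":-7,"ax":0,"ay":0,"az":0,"grip":3.5},{"x":3.1,"y":11.5,"z":-7,"ax":0,"ay":0,"az":0,"grip":3.5},{"x":4,"y":14.5,"z":-7,"ax":0,"ay":0,"az":0,"grip":3.5},{"x":4.5,"y":16.5,"z":-7,"ax":0,"ay":0,"az":0,"grip":3.5},{"x":4.7,"y":17.3,"z":-7,"ax":0,"ay":0,"az":0,"grip":3.5}]'
python3 -m handwheel '[{"x":0,"y":0,"z":0,"ax":0,"ay":0,"az":0,"grip":3.5},{"x":0,"y":0,"z":1.5,"ax":0,"ay":0,"az":0,"grip":3.5},{"x":0,"y":0,"z":3,"ax":0,"ay":0,"az":0,"grip":3.5},{"x":0,"y":0,"z":4.5,"ax":0,"ay":0,"az":0,"grip":3.5},{"x":0,"y":0,"z":5.5,"ax":0,"ay":0,"az":0,"grip":3.5},{"x":0,"y":0,"z":6.2,"ax":0,"ay":0,"az":0,"grip":3.5},{"x":0,"y":0,"z":6.7,"ax":0,"ay":0,"az":0,"grip":3.5},{"x":0,"y":0,"z":7,"ax":0,"ay":0,"az":0,"grip":3.5},{"x":0,"y":0,"z":7,"ax":0,"ay":0,"az":0,"grip":3.5},{"x":0,"y":0,"z":7,"ax":0,"ay":0,"az":0,"grip":3.5}]'
python3 -c "
from h import *
rel((672,-81,57))"
```

```text
time: 4.32
eef_pos: [675.6, -79.5, 134.8]
tool_rot: [0.001, 0.703, 0.711, 0.001]
contact_force: [1.0, -1.8, -1.4]
gripper_width: 49.1
finger_force: 42.4
time: 5.15
eef_pos: [672.2, -80.7, 64.8]
tool_rot: [0.0, 0.704, 0.711, 0.0]
contact_force: [0.1, -0.1, -3.0]
gripper_width: 49.1
finger_force: 42.4
t 5.15 pos [672.2 -80.7  64.8] F [ 0.1 -0.1 -3. ] w 49.1 j [-0.22  0.63  1.49 -0.    1.02 -0.23]
shift cm [-0.03 -0.02  0.78] turn [0.001 0.    0.004]
```

```bash
python3 -m handwheel '[{"x":0,"y":0,"z":0.15,"ax":0,"ay":0,"az":0,"grip":3.5},{"x":0,"y":0,"z":0.3,"ax":0,"ay":0,"az":0,"grip":3.5},{"x":0,"y":0,"z":0.42,"ax":0,"ay":0,"az":0,"grip":3.5},{"x":0,"y":0,"z":0.5,"ax":0,"ay":0,"az":0,"grip":3.5},{"x":0,"y":0,"z":0.58,"ax":0,"ay":0,"az":0,"grip":3.5},{"x":0,"y":0,"z":0.64,"ax":0,"ay":0,"az":0,"grip":3.5},{"x":0,"y":0,"z":0.7,"ax":0,"ay":0,"az":0,"grip":3.5},{"x":0,"y":0,"z":0.75,"ax":0,"ay":0,"az":0,"grip":3.5},{"x":0,"y":0,"z":0.78,"ax":0,"ay":0,"az":0,"grip":3.5},{"x":0,"y":0,"z":0.78,"ax":0,"ay":0,"az":0,"grip":3.5}]'
```

```text
time: 5.98
eef_pos: [671.9, -80.6, 57.1]
tool_rot: [0.0, 0.704, 0.711, -0.0]
contact_force: [-2.2, 0.6, 3.6]
gripper_width: 48.9
finger_force: 42.9
```

Wrist Fz went from -3.0 to +3.6, so the part is resting on the floor. Open, then rise.

```bash
python3 -m handwheel '[{"x":0,"y":0,"z":0,"ax":0,"ay":0,"az":0,"grip":5},{"x":0,"y":0,"z":0,"ax":0,"ay":0,"az":0,"grip":5.5},{"x":0,"y":0,"z":0,"ax":0,"ay":0,"az":0,"grip":6},{"x":0,"y":0,"z":0,"ax":0,"ay":0,"az":0,"grip":7},{"x":0,"y":0,"z":0,"ax":0,"ay":0,"az":0,"grip":8},{"x":0,"y":0,"z":0,"ax":0,"ay":0,"az":0,"grip":8.5},{"x":0,"y":0,"z":0,"ax":0,"ay":0,"az":0,"grip":8.5},{"x":0,"y":0,"z":0,"ax":0,"ay":0,"az":0,"grip":8.5},{"x":0,"y":0,"z":-1,"ax":0,"ay":0,"az":0,"grip":8.5},{"x":0,"y":0,"z":-3,"ax":0,"ay":0,"az":0,"grip":8.5}]'
python3 -m handwheel '[{"x":0,"y":0,"z":-3,"ax":0,"ay":0,"az":0,"grip":8.5},{"x":0,"y":0,"z":-6,"ax":0,"ay":0,"az":0,"grip":8.5},{"x":0,"y":0,"z":-9,"ax":0,"ay":0,"az":0,"grip":8.5},{"x":0,"y":0,"z":-12,"ax":0,"ay":0,"az":0,"grip":8.5},{"x":0,"y":0,"z":-14,"ax":0,"ay":0,"az":0,"grip":8.5},{"x":0,"y":-2,"z":-14,"ax":0,"ay":0,"az":0,"grip":8.5},{"x":-1,"y":-5,"z":-14,"ax":0,"ay":0,"az":0,"grip":8.5},{"x":-3,"y":-8,"z":-14,"ax":0,"ay":0,"az":0,"grip":8.5},{"x":-6,"y":-10,"z":-14,"ax":0,"ay":0,"az":0,"grip":8.5},{"x":-9,"y":-12,"z":-14,"ax":0,"ay":0,"az":0,"grip":8.5}]'
python3 -c "
from h import *
rel((495,-330,235))"
```

```text
time: 6.82
eef_pos: [669.8, -80.1, 84.7]
tool_rot: [-0.002, 0.704, 0.711, -0.001]
contact_force: [0.2, 0.8, 0.3]
gripper_width: 84.9
finger_force: 0.0
time: 7.65
eef_pos: [551.4, -171.7, 227.6]
tool_rot: [0.0, 0.703, 0.711, 0.0]
contact_force: [1.0, -1.5, 0.0]
gripper_width: 85.0
finger_force: 0.0
t 7.65 pos [ 551.4 -171.7  227.6] F [ 1.  -1.5  0. ] w 85.0 j [-0.42  0.33  1.57 -0.    1.25 -0.43]
shift cm [-15.76  -5.82  -0.74] turn [0.001 0.    0.006]
```

```bash
python3 -m handwheel '[{"x":-3,"y":-1,"z":-0.3,"ax":0,"ay":0,"az":0,"grip":8.5},{"x":-6,"y":-2,"z":-0.7,"ax":0,"ay":0,"az":0,"grip":8.5},{"x":-9,"y":-3,"z":-0.7,"ax":0,"ay":0,"az":0,"grip":8.5},{"x":-12,"y":-4,"z":-0.7,"ax":0,"ay":0,"az":0,"grip":8.5},{"x":-15,"y":-5,"z":-0.7,"ax":0,"ay":0,"az":0,"grip":8.5},{"x":-17.5,"y":-5.7,"z":-0.7,"ax":0,"ay":0,"az":0,"grip":8.5},{"x":-19.2,"y":-5.8,"z":-0.7,"ax":0,"ay":0,"az":0,"grip":8.5},{"x":-19.8,"y":-5.8,"z":-0.7,"ax":0,"ay":0,"az":0,"grip":8.5},{"x":-19.8,"y":-5.8,"z":-0.7,"ax":0,"ay":0,"az":0,"grip":8.5},{"x":-19.8,"y":-5.8,"z":-0.7,"ax":0,"ay":0,"az":0,"grip":8.5}]'
python3 - <<'E'
from h import *
rel((495,-371,83))
m=cam('wrist');save('wrist','w2.png');im=cv2.imread('pics/w2.png')
im=cv2.convertScaleAbs(im,alpha=1.5,beta=20)
def circ(x,y,z,d,col):
    pts=np.array([proj(m,(x+d/2*np.cos(a),y+d/2*np.sin(a),z)) for a in np.linspace(0,6.3,50)])
    cv2.polylines(im,[((pts+.5)*8).astype(int)],True,col,1,cv2.LINE_AA,3)
circ(495,-371,120,46,(0,255,255));circ(495,-371,12,50,(255,255,0))
b=cv2.resize(im[60:330,140:440],None,fx=2,fy=2,interpolation=cv2.INTER_CUBIC);cv2.imwrite('pics/w2o.png',b)
E
```

```text
time: 8.48
eef_pos: [497.2, -369.4, 233.6]
tool_rot: [-0.0, 0.704, 0.711, 0.0]
contact_force: [0.5, 0.6, -0.1]
gripper_width: 85.2
finger_force: 0.0
t 8.48 pos [ 497.2 -369.4  233.6] F [ 0.5  0.6 -0.1] w 85.2 j [-0.75  0.38  1.46  0.    1.29 -0.76]
shift cm [-0.18 -0.22 15.06] turn [ 0.    -0.001  0.004]
```

View pics/w2o.png

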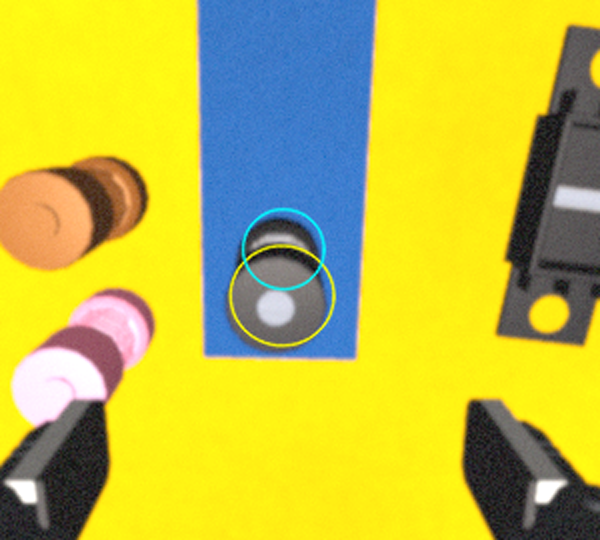

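Wrist view: cap centre at about (277,300) in the crop, foot at about (280,258). The models sit about 2 mm too far in +x and 3.5 mm too far in +y, so the cartridge is at about (493,-374.5). The pink cap's edge (105,380) is about 77 mm away in x, so a finger back at 57 mm clears it.

```bash
python3 -m handwheel '[{"x":-0.5,"y":-0.4,"z":1,"ax":0,"ay":0,"az":0,"grip":8.5},{"x":-0.5,"y":-0.4,"z":3.5,"ax":0,"ay":0,"az":0,"grip":8.5},{"x":-0.5,"y":-0.4,"z":6.5,"ax":0,"ay":0,"az":0,"grip":8.5},{"x":-0.5,"y":-0.4,"z":9,"ax":0,"ay":0,"az":0,"grip":8.5},{"x":-0.5,"y":-0.4,"z":11.2,"ax":0,"ay":0,"az":0,"grip":8.5},{"x":-0.5,"y":-0.4,"z":13,"ax":0,"ay":0,"az":0,"grip":8.5},{"x":-0.5,"y":-0.4,"z":14.3,"ax":0,"ay":0,"az":0,"grip":8.5},{"x":-0.5,"y":-0.4,"z":15,"ax":0,"ay":0,"az":0,"grip":8.5},{"x":-0.5,"y":-0.4,"z":15.3,"ax":0,"ay":0,"az":0,"grip":8.5},{"x":-0.5,"y":-0.4,"z":15.3,"ax":0,"ay":0,"az":0,"grip":8.5}]'
python3 -m handwheel '[{"x":0,"y":0,"z":0,"ax":0,"ay":0,"az":0,"grip":7},{"x":0,"y":0,"z":0,"ax":0,"ay":0,"az":0,"grip":6},{"x":0,"y":0,"z":0,"ax":0,"ay":0,"az":0,"grip":5.5},{"x":0,"y":0,"z":0,"ax":0,"ay":0,"az":0,"grip":5},{"x":0,"y":0,"z":0,"ax":0,"ay":0,"az":0,"grip":4.5},{"x":0,"y":0,"z":0,"ax":0,"ay":0,"az":0,"grip":4},{"x":0,"y":0,"z":0,"ax":0,"ay":0,"az":0,"grip":3.5},{"x":0,"y":0,"z":0,"ax":0,"ay":0,"az":0,"grip":3.5},{"x":0,"y":0,"z":0,"ax":0,"ay":0,"az":0,"grip":3.5},{"x":0,"y":0,"z":0,"ax":0,"ay":0,"az":0,"grip":3.5}]' 40
python3 -c "
from h import *
rel((499,-132,160))"
```

```text
time: 9.37
eef_pos: [492.7, -374.6, 79.9]
tool_rot: [-0.001, 0.703, 0.711, -0.0]
contact_force: [0.6, 0.1, 0.6]
gripper_width: 85.2
finger_force: 0.0
time: 10.2
eef_pos: [493.1, -375.8, 81.4]
tool_rot: [0.001, 0.704, 0.711, -0.0]
contact_force: [-2.2, 0.6, 4.9]
gripper_width: 45.1
finger_force: 40.2
t 10.2 pos [ 493.1 -375.8   81.4] F [-2.2  0.6  4.9] w 45.1 j [-0.76  0.55  1.61 -0.    0.98 -0.77]
shift cm [24.37  0.84 -7.88] turn [0.001 0.001 0.004]
```

```bash
python3 -m handwheel '[{"x":0,"y":0,"z":-0.8,"ax":0,"ay":0,"az":0,"grip":3.5},{"x":0,"y":0,"z":-2.5,"ax":0,"ay":0,"az":0,"grip":3.5},{"x":0,"y":0,"z":-5,"ax":0,"ay":0,"az":0,"grip":3.5},{"x":1,"y":0,"z":-7.3,"ax":0,"ay":0,"az":0,"grip":3.5},{"x":3.5,"y":0.2,"z":-8,"ax":0,"ay":0,"az":0,"grip":3.5},{"x":6.5,"y":0.3,"z":-8,"ax":0,"ay":0,"az":0,"grip":3.5},{"x":9.5,"y":0.4,"z":-8,"ax":0,"ay":0,"az":0,"grip":3.5},{"x":12.5,"y":0.5,"z":-8,"ax":0,"ay":0,"az":0,"grip":3.5},{"x":15,"y":0.6,"z":-8,"ax":0,"ay":0,"az":0,"grip":3.5},{"x":17,"y":0.7,"z":-8,"ax":0,"ay":0,"az":0,"grip":3.5}]'
python3 -c "
from h import *
rel((499.5,-132,120))"
```

```text
time: 11.03
eef_pos: [497.4, -202.9, 160.6]
tool_rot: [-0.001, 0.703, 0.711, 0.0]
contact_force: [0.2, 0.3, -1.9]
gripper_width: 45.0
finger_force: 41.3
t 11.03 pos [ 497.4 -202.9  160.6] F [ 0.2  0.3 -1.9] w 45.0 j [-0.52  0.35  1.73  0.    1.07 -0.53]
shift cm [7.09 0.29 4.07] turn [-0.001 -0.001  0.005]
```

```bash
python3 -m handwheel '[{"x":2.2,"y":0.1,"z":0,"ax":0,"ay":0,"az":0,"grip":3.5},{"x":4.5,"y":0.2,"z":0,"ax":0,"ay":0,"az":0,"grip":3.5},{"x":6.2,"y":0.3,"z":0,"ax":0,"ay":0,"az":0,"grip":3.5},{"x":7,"y":0.3,"z":0.4,"ax":0,"ay":0,"az":0,"grip":3.5},{"x":7.1,"y":0.3,"z":1.5,"ax":0,"ay":0,"az":0,"grip":3.5},{"x":7.1,"y":0.3,"z":3,"ax":0,"ay":0,"az":0,"grip":3.5},{"x":7.1,"y":0.3,"z":4.3,"ax":0,"ay":0,"az":0,"grip":3.5},{"x":7.1,"y":0.3,"z":5.2,"ax":0,"ay":0,"az":0,"grip":3.5},{"x":7.1,"y":0.3,"z":5.5,"ax":0,"ay":0,"az":0,"grip":3.5},{"x":7.1,"y":0.3,"z":5.5,"ax":0,"ay":0,"az":0,"grip":3.5}]'
python3 - <<'E'
from h import *
rel((499.5,-132,81.5));s=observe()['eef_pos']
def circ(im,m,x,y,z,d,col):
    pts=np.array([proj(m,(x+d/2*np.cos(a),y+d/2*np.sin(a),z)) for a in np.linspace(0,6.3,50)])
    cv2.polylines(im,[((pts+.5)*8).astype(int)],True,col,1,cv2.LINE_AA,3)
o=[]
for n,(u,v) in(('scene',(175,115)),('wrist',(210,90))):
    m=cam(n);im=cv2.convertScaleAbs(save(n,n+'3.png')[:,:,::-1],alpha=1.5,beta=20)
    f=s[2]-81.4+12
    circ(im,m,499,-132,12,76,(0,255,0));circ(im,m,s[0],s[1],f,50,(0,255,255))
    o.append(cv2.resize(im[v:v+150,u:u+130],None,fx=3,fy=3,interpolation=cv2.INTER_CUBIC))
cv2.imwrite('pics/p3.png',np.hstack(o))
E
```

```text
time: 11.87
eef_pos: [499.8, -134.4, 104.7]
tool_rot: [-0.001, 0.704, 0.711, -0.0]
contact_force: [0.2, -0.6, -2.6]
gripper_width: 44.7
finger_force: 41.3
t 11.87 pos [ 499.8 -134.4  104.7] F [ 0.2 -0.6 -2.6] w 44.7 j [-0.4   0.4   1.82 -0.    0.92 -0.41]
shift cm [ 0.24 -0.03  2.32] turn [-0.002 -0.001  0.004]
```

View pics/p3.png

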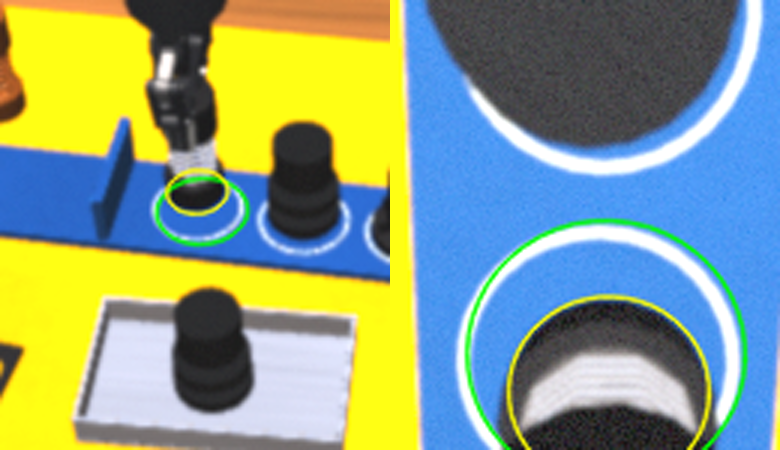

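The buffer stands upright in the tray. In the wrist crop the ring centre is about 7 px left of and 5 px below the model, so place 2 is at about (497,-133.5). The foot sits as predicted. I'll correct by about -2 mm in x and +1 mm in y and lower slowly.

```bash
python3 -m handwheel '[{"x":0.1,"y":-0.2,"z":0.3,"ax":0,"ay":0,"az":0,"grip":3.5},{"x":0.1,"y":-0.2,"z":0.6,"ax":0,"ay":0,"az":0,"grip":3.5},{"x":0.1,"y":-0.2,"z":0.9,"ax":0,"ay":0,"az":0,"grip":3.5},{"x":0.1,"y":-0.2,"z":1.15,"ax":0,"ay":0,"az":0,"grip":3.5},{"x":0.1,"y":-0.2,"z":1.35,"ax":0,"ay":0,"az":0,"grip":3.5},{"x":0.1,"y":-0.2,"z":1.5,"ax":0,"ay":0,"az":0,"grip":3.5},{"x":0.1,"y":-0.2,"z":1.65,"ax":0,"ay":0,"az":0,"grip":3.5},{"x":0.1,"y":-0.2,"z":1.75,"ax":0,"ay":0,"az":0,"grip":3.5},{"x":0.1,"y":-0.2,"z":1.8,"ax":0,"ay":0,"az":0,"grip":3.5},{"x":0.1,"y":-0.2,"z":1.8,"ax":0,"ay":0,"az":0,"grip":3.5}]'
python3 -c "
from h import *
rel((497.5,-133,81.2))"
```

```text
time: 12.8
eef_pos: [498.4, -133.3, 87.4]
tool_rot: [-0.0, 0.704, 0.711, -0.0]
contact_force: [0.6, -0.4, -1.9]
gripper_width: 45.0
finger_force: 41.3
t 12.8 pos [ 498.4 -133.3   87.4] F [ 0.6 -0.4 -1.9] w 45.0 j [-0.4   0.42  1.84 -0.    0.88 -0.41]
shift cm [ 0.03 -0.09  0.62] turn [-0.     0.     0.004]
```

```bash
python3 -m handwheel '[{"x":0,"y":-0.05,"z":0.1,"ax":0,"ay":0,"az":0,"grip":3.5},{"x":0,"y":-0.05,"z":0.2,"ax":0,"ay":0,"az":0,"grip":3.5},{"x":0,"y":-0.05,"z":0.3,"ax":0,"ay":0,"az":0,"grip":3.5},{"x":0,"y":-0.05,"z":0.38,"ax":0,"ay":0,"az":0,"grip":3.5},{"x":0,"y":-0.05,"z":0.44,"ax":0,"ay":0,"az":0,"grip":3.5},{"x":0,"y":-0.05,"z":0.5,"ax":0,"ay":0,"az":0,"grip":3.5},{"x":0,"y":-0.05,"z":0.55,"ax":0,"ay":0,"az":0,"grip":3.5},{"x":0,"y":-0.05,"z":0.6,"ax":0,"ay":0,"az":0,"grip":3.5},{"x":0,"y":-0.05,"z":0.62,"ax":0,"ay":0,"az":0,"grip":3.5},{"x":0,"y":-0.05,"z":0.62,"ax":0,"ay":0,"az":0,"grip":3.5}]'
```

```text
time: 13.63
eef_pos: [498.0, -133.3, 81.5]
tool_rot: [0.0, 0.704, 0.711, -0.0]
contact_force: [0.9, 0.0, 0.4]
gripper_width: 45.4
finger_force: 41.5
```

Fz rose from -2 to about 0, so the cartridge rests on the board. Release and rise.

```bash
python3 -m handwheel '[{"x":0,"y":0,"z":0.03,"ax":0,"ay":0,"az":0,"grip":4.7},{"x":0,"y":0,"z":0.03,"ax":0,"ay":0,"az":0,"grip":5},{"x":0,"y":0,"z":0.03,"ax":0,"ay":0,"az":0,"grip":5.5},{"x":0,"y":0,"z":0.03,"ax":0,"ay":0,"az":0,"grip":6.5},{"x":0,"y":0,"z":0.03,"ax":0,"ay":0,"az":0,"grip":7.5},{"x":0,"y":0,"z":0.03,"ax":0,"ay":0,"az":0,"grip":8.5},{"x":0,"y":0,"z":0.03,"ax":0,"ay":0,"az":0,"grip":8.5},{"x":0,"y":0,"z":0.03,"ax":0,"ay":0,"az":0,"grip":8.5},{"x":0,"y":0,"z":-1,"ax":0,"ay":0,"az":0,"grip":8.5},{"x":0,"y":0,"z":-3,"ax":0,"ay":0,"az":0,"grip":8.5}]'
python3 -m handwheel '[{"x":0,"y":0,"z":-3,"ax":0,"ay":0,"az":0,"grip":8.5},{"x":0,"y":0,"z":-6,"ax":0,"ay":0,"az":0,"grip":8.5},{"x":0,"y":0,"z":-9,"ax":0,"ay":0,"az":0,"grip":8.5},{"x":0,"y":0,"z":-11,"ax":0,"ay":0,"az":0,"grip":8.5},{"x":0,"y":0,"z":-12,"ax":0,"ay":0,"az":0,"grip":8.5},{"x":0,"y":0,"z":-12.5,"ax":0,"ay":0,"az":0,"grip":8.5},{"x":0,"y":0,"z":-12.5,"ax":0,"ay":0,"az":0,"grip":8.5},{"x":0,"y":0,"z":-12.5,"ax":0,"ay":0,"az":0,"grip":8.5},{"x":0,"y":0,"z":-12.5,"ax":0,"ay":0,"az":0,"grip":8.5},{"x":0,"y":0,"z":-12.5,"ax":0,"ay":0,"az":0,"grip":8.5}]'
python3 - <<'E'
from h import *
a=save('scene','s4.png')[:,:,::-1][90:290,90:450];b=save('wrist','w4.png')[:,:,::-1][60:260,180:400]
a=cv2.resize(a,None,fx=1.37,fy=1.37);b=cv2.resize(b,(301,274))
cv2.imwrite('pics/p4.png',cv2.convertScaleAbs(np.hstack([a,b]),alpha=1.5,beta=20))
E
```

```text
time: 14.47
eef_pos: [496.2, -132.6, 110.3]
tool_rot: [-0.002, 0.704, 0.711, -0.001]
contact_force: [0.2, 0.4, -0.1]
gripper_width: 85.1
finger_force: 0.0
time: 15.3
eef_pos: [497.1, -133.0, 234.8]
tool_rot: [-0.001, 0.704, 0.711, -0.001]
contact_force: [-0.0, -0.2, 0.3]
gripper_width: 84.8
finger_force: 0.0
```

View pics/p4.png

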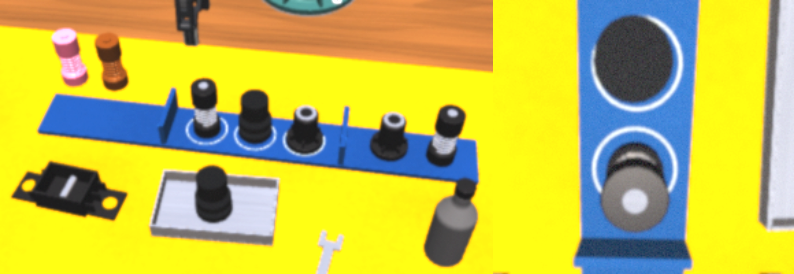

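The final view shows the cartridge upright and centred in its ring (206,130). The kit row is cartridge, buffer, bush. The returned buffer stands in the tray (212,195), the bystanders haven't moved, and the arm is clear.

```bash
python3 -c "
from cell import close_job
print(close_job())"
```

```text
the job is handed in; nothing more can be done
None
```

I stood the doubled buffer upright in the returns tray and put a black spring cartridge on its freed kit place, centred in the white circle by the camera view; the job is handed in at about 15 s, and no verdict came back.

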